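# Pile the dishes on the plate warmer and hold its heat lever at the third click

## Robot

A 6-joint arm with a two-finger parallel gripper is mounted at the origin on the work surface. World frame = base frame: x ahead of the robot, y to its left, z up, the work surface at z = 0. Lengths are in m, angles in rad, forces in N, time in s.
With the tool pointing down it reaches from about 0.375 to 0.9 m from the base axis. Payload 3.1 kg.
Tool frame: the origin (TCP) lies between the finger pads; the fingertips stand 17 mm ahead of it and the grasp point (between the pads) lies 2 mm behind it (robot.nose_length is the distance from the TCP to the fingertips, in m); z points along the fingers, y is the line along which they close (so a half turn about z gives the same grasp; the last joint's range is limited). The gripper opens to 87 mm and grips with 3 to 60 N. Pads are 19 mm wide; open, the fingers measure 117 mm over their backs; the gripper's body (75 mm by 190 mm) begins 51 mm behind the grasp point.
Start: joints at [-1.323, 0.527, 1.433, -0, 1.181, -0.178], TCP at [0.259, -0.569, 0.24] pointing down, gripper open.
Joint ranges: [-3.08, 3.08], [-0.75, 2.2], [0.22, 2.44], [-1.43, 4.57], [0, 2.65], [-2.85, 2.85]. Speed limits (rad/s): [2.79, 2.79, 3.14, 3.14, 3.14, 3.14].

## Interface

Orientations are given as a unit quaternion [x, y, z, w].
In Python, from rig import robot, cams gives the robot as it stands.
- The arm moves only by the shell command python3 -m pendant 'ROWS' [FORCE]. ROWS is JSON, a list of rows, each an object with "jaw": the opening, from 0 (shut) to 1 (fully open); "linear": the shift along the tool's x, y, z in cm, a list of three; "twist": the turn about the tool's z in degrees. A call has 1 to 12 rows; each row shifts and turns the commanded pose from where the row before left it, along the tool's axes as they then stand; what a row does not reach is not made up. A row lasts 1/12 s, in which the tool goes at most 41.7 mm and 7.16 degrees, less where a joint would pass 70% of its speed; a pose out of reach is approached as far as the arm can. A call is refused whole if a number of a shift passes 4.17 or a number of a turn 7.16, either way. A call with a gripper value outside its range is refused whole. The fingers move at their own pace and stop on an object; FORCE is the grip in N (left out, the last holds). Time passes only in rows, so rows that do not move let the fingers close. It gives the time, the measured TCP pose, the force, the opening and the grip force at its end, in the units of the state.
- robot.get_obs(): the state, without advancing time (a new reading comes with each control period).
- cams.camera(name): name is "scene" or "top" or "wrist"; returns a dict with "color" (420x560x3 uint8, blue, green, red), "depth" (420x560 float32, m along the optical axis (not along the pixel's ray), 0 where there is no reading), "fov_y" (degrees; the focal length in pixels is half the picture's height over the tangent of half this angle, whatever the lens; pixels are square), "cx", "cy" (the principal point, pixels), "k1" (the pictures are not rectified: a ray, as slopes to the right and down, at radius r is drawn at 1 + k1 r^2 times it, then the intrinsics apply), "view" (4x4, takes a point from world to camera coordinates). Camera axes: x right, y down, z forward; pixel columns grow to the right and rows downward; lengths in m; the calibration is good to about 2 mm. A picture is of the moment at which its call begins.
- robot.hand_in(): hands the job in; it is judged then, once.
The state is a dict: "time": time; "q": joint angles; "joint_velocities": joint speeds; "joint_torque": joint torques, N m; "position": TCP position; "tool_rot": TCP orientation; "ft_force": force on the tool from outside, world axes, zero at the start; "moment": the same for the moment, N m; "grip_width": finger opening in m; "grip_force": force on a finger pad.
Only numpy, scipy, OpenCV 4.12 (cv2) and the standard library are available. Lean on these libraries where they do the work, as an engineer would, in place of code of your own. Each camera call takes 0.05 s, during which the arm holds its last target. There are 200 camera calls.

## Task

Stack the two oblong dishes from the counter, one after the other and set down gently, on the dish that already stands on the plate warmer, so that all three make one square, flush pile. Only then press the warmer's spring-return lever straight down, past the first and second click, to the third at the bottom of its travel, and hold it there: finish while still holding it down with the fingers. Leave the mug, the soap bottle and the bowl alone.

Things in the scene. Friction and masses are not known exactly. Their poses are not given: they have to be found in the camera images.
- warmer: plate warmer fixed on the counter, white, 200 (x) x 260 (y) mm; origin at the centre of its underside, z up. A flat metal deck, 180 x 170 mm, 55 mm above the counter, is centred 35 mm to the warmer's -y side. At its +y end stands a control pod 120 (x) x 65 (y) mm, its top 108 mm above the counter; the lever sticks out of the pod's outer (+y) face, at y = 130 mm
- dish_a_mid (a point): an oblong white ceramic dish with straight walls and flat bottom, 110 long (its x) x 62 wide (its y) x 18 high mm, walls 5 mm thick, about 0.16 kg; this point is its centre, 9 mm above its underside; z up. All three dishes are alike, and each stacks flat on another's rim (18 mm per dish). This one stands on the warmer's deck from the start and is the bottom of the pile
- dish_b_mid (a point): an oblong white ceramic dish with straight walls and flat bottom, 110 long (its x) x 62 wide (its y) x 18 high mm, walls 5 mm thick, about 0.16 kg; this point is its centre, 9 mm above its underside; z up. All three dishes are alike, and each stacks flat on another's rim (18 mm per dish). It starts on the counter to the right (-y) of the warmer
- dish_c_mid (a point): an oblong white ceramic dish with straight walls and flat bottom, 110 long (its x) x 62 wide (its y) x 18 high mm, walls 5 mm thick, about 0.16 kg; this point is its centre, 9 mm above its underside; z up. All three dishes are alike, and each stacks flat on another's rim (18 mm per dish). It starts on the counter to the right (-y) of the warmer
- lever_top (a point): black lever paddle on the outer face of the warmer's pod, like a toaster's: 44 (along the warmer's x) x 42 (outward, the warmer's +y) x 8 mm thick, moving straight down; this point is on its flat top face, in the middle of its width and 24 mm out from the pod, 100 mm above the counter when up and 62 mm when fully down
- lever (a joint): how far the lever is pressed down, m: 0 = up, 0.038 = bottom stop; clicks (detents) 1, 2, 3 rest at about 0.012, 0.024, 0.036. It springs back up from every click when let go: the spring pushes back with about 5 N at the top and 8 N at the bottom, and passing each click takes 2 to 3 N more (up to 10 N in all)
- mug: white mug, 76 mm across, 85 mm high, bystander; origin under its centre
- soap: white dish-soap bottle with blue cap, 60 mm across, 170 mm high, bystander; origin under its centre
- bowl: bowl, 100 mm across, 50 mm high, bystander; origin under its centre
Things that resemble listed ones, but are neither listed nor needed, are in the scene too. Leave any brown or red look-alike of the part that bears dish_b_mid alone.

How it is judged:
On the way, in this order (a step that is already met when the one before it is completed fails the run):
1. the three dishes stand in one square pile on the warmer, let go and at rest (((horizontal distance between dish_b_mid and dish_a_mid below 0.008 m and angle between the x axis of dish_b_mid and the x axis of dish_a_mid, either way round below 0.12 rad and z of dish_b_mid in the frame of dish_a_mid between 0.0145 and 0.0215 m and horizontal distance between dish_c_mid and dish_b_mid below 0.008 m and angle between the x axis of dish_c_mid and the x axis of dish_b_mid, either way round below 0.12 rad and z of dish_c_mid in the frame of dish_b_mid between 0.0145 and 0.0215 m) or (horizontal distance between dish_c_mid and dish_a_mid below 0.008 m and angle between the x axis of dish_c_mid and the x axis of dish_a_mid, either way round below 0.12 rad and z of dish_c_mid in the frame of dish_a_mid between 0.0145 and 0.0215 m and horizontal distance between dish_b_mid and dish_c_mid below 0.008 m and angle between the x axis of dish_b_mid and the x axis of dish_c_mid, either way round below 0.12 rad and z of dish_b_mid in the frame of dish_c_mid between 0.0145 and 0.0215 m)) and z of dish_a_mid in the frame of warmer between 0.06 and 0.068 m and angle between each of dish_a_mid, dish_b_mid, dish_c_mid's own z axis and vertical below 0.06 rad and contact force between each of the arm, the fingers and dish_a below 0.1 N and contact force between each of the arm, the fingers and dish_b below 0.1 N and contact force between each of the arm, the fingers and dish_c below 0.1 N and linear speed of each of dish_a, dish_b, dish_c below 0.02 m/s), for 0.2 s.
2. then the lever is pressed past two clicks to the third and held there by the fingers for half a second (((horizontal distance between dish_b_mid and dish_a_mid below 0.008 m and angle between the x axis of dish_b_mid and the x axis of dish_a_mid, either way round below 0.12 rad and z of dish_b_mid in the frame of dish_a_mid between 0.0145 and 0.0215 m and horizontal distance between dish_c_mid and dish_b_mid below 0.008 m and angle between the x axis of dish_c_mid and the x axis of dish_b_mid, either way round below 0.12 rad and z of dish_c_mid in the frame of dish_b_mid between 0.0145 and 0.0215 m) or (horizontal distance between dish_c_mid and dish_a_mid below 0.008 m and angle between the x axis of dish_c_mid and the x axis of dish_a_mid, either way round below 0.12 rad and z of dish_c_mid in the frame of dish_a_mid between 0.0145 and 0.0215 m and horizontal distance between dish_b_mid and dish_c_mid below 0.008 m and angle between the x axis of dish_b_mid and the x axis of dish_c_mid, either way round below 0.12 rad and z of dish_b_mid in the frame of dish_c_mid between 0.0145 and 0.0215 m)) and z of dish_a_mid in the frame of warmer between 0.06 and 0.068 m and angle between each of dish_a_mid, dish_b_mid, dish_c_mid's own z axis and vertical below 0.06 rad and value of joint lever above 0.033 m and contact force between the fingers and lever above 2 N), for 0.5 s.
At the end, for the whole second after the job is handed in: The three dishes form one pile on the warmer deck: each flush with the one below to 8 mm and 0.12 rad, level to 0.06 rad, at rest and not touched by the robot; the lever is at the third click (joint over 0.033) and the fingers press it with over 2 N (all of step 2 and contact force between each of the arm, the fingers and dish_a below 0.1 N and contact force between each of the arm, the fingers and dish_b below 0.1 N and contact force between each of the arm, the fingers and dish_c below 0.1 N and linear speed of each of dish_a, dish_b, dish_c below 0.02 m/s); the arm keeps its last pose, push and grip.
It fails at once if the lever is pressed to the first click or further while the pile is not complete (value of joint lever above 0.01 m and not (((horizontal distance between dish_b_mid and dish_a_mid below 0.008 m and angle between the x axis of dish_b_mid and the x axis of dish_a_mid, either way round below 0.12 rad and z of dish_b_mid in the frame of dish_a_mid between 0.0145 and 0.0215 m and horizontal distance between dish_c_mid and dish_b_mid below 0.008 m and angle between the x axis of dish_c_mid and the x axis of dish_b_mid, either way round below 0.12 rad and z of dish_c_mid in the frame of dish_b_mid between 0.0145 and 0.0215 m) or (horizontal distance between dish_c_mid and dish_a_mid below 0.008 m and angle between the x axis of dish_c_mid and the x axis of dish_a_mid, either way round below 0.12 rad and z of dish_c_mid in the frame of dish_a_mid between 0.0145 and 0.0215 m and horizontal distance between dish_b_mid and dish_c_mid below 0.008 m and angle between the x axis of dish_b_mid and the x axis of dish_c_mid, either way round below 0.12 rad and z of dish_b_mid in the frame of dish_c_mid between 0.0145 and 0.0215 m)) and z of dish_a_mid in the frame of warmer between 0.06 and 0.068 m and angle between each of dish_a_mid, dish_b_mid, dish_c_mid's own z axis and vertical below 0.06 rad)).
It fails at once if a dish is dropped: it moves faster than 0.65 m/s (a fall of over about 20 mm) while not held ((linear speed of dish_a above 0.65 m/s and contact force between the fingers and dish_a below 0.05 N) or (linear speed of dish_b above 0.65 m/s and contact force between the fingers and dish_b below 0.05 N) or (linear speed of dish_c above 0.65 m/s and contact force between the fingers and dish_c below 0.05 N)).
It fails at once if the mug, soap bottle or bowl is moved more than 30 mm (distance of any of mug, soap, bowl from where it was at the start of the episode above 0.03 m).
It also fails if it takes over 61 s, if anything falls off the work surface, if the arm or the gripper's body presses on something with over 40 N, if the wrist force passes 120 N, or if a joint passes its speed limit or range.

## Working session

There is one attempt and no reset: what is moved stays moved. The work goes in short steps, Python scripts to look and compute and a shell command to move; the robot and the scene stay as the last step left them, time stands still between calls to the robot, and variables do not carry over. Pictures are saved under pics/ and viewed, at most 10 in all, crops included, and the job is handed in when it is done.

```bash
mkdir -p pics
cat > h.py <<'E'
import numpy as np, cv2
from rig import robot, cams
def pts(c):
    h,w=c["depth"].shape; f=h/2/np.tan(np.radians(c["fov_y"]/2))
    K=np.array([[f,0,c["cx"]],[0,f,c["cy"]],[0,0,1.]])
    u,v=np.meshgrid(np.arange(w),np.arange(h))
    # distortion: r_d = r(1+k1 r^2)
    p=cv2.undistortPoints(np.stack([u,v],-1).reshape(-1,1,2).astype(np.float64),K,np.array([c["k1"],0,0,0.])).reshape(h,w,2)
    d=c["depth"]; P=np.dstack([p[...,0]*d,p[...,1]*d,d,np.ones_like(d)])
    W=P@np.linalg.inv(np.array(c["view"])).T
    W=W[...,:3]; W[d<=0]=np.nan
    return W
E
python3 - <<'E'
from h import *
for n in("scene","top"):
    c=cams.camera(n); cv2.imwrite(f"pics/{n}0.png",c["color"]); np.save(f"{n}0.npy",pts(c))
    print(n,c["fov_y"],c["k1"],np.linalg.inv(c["view"])[:3].round(2).tolist())
o=robot.get_obs();print(o["position"],o["tool_rot"],o["time"],o["grip_width"])
E
```

```text
scene 55.1217142538138 -0.0010284314779187467 [[-0.65, 0.44, -0.62, 1.32], [0.76, 0.36, -0.54, 0.63], [-0.01, -0.82, -0.57, 0.78]]
top 54.10192544618943 0.02392313070160403 [[-0.02, -1.0, 0.07, 0.5], [-1.0, 0.02, -0.02, 0.02], [0.02, -0.07, -1.0, 1.12]]
[ 0.2585916  -0.56830775  0.2386715 ] [ 9.77309556e-01  2.11813765e-01 -4.67792387e-05 -9.78728194e-04] 0.1 0.08677764583861326
```

View pics/scene0.png

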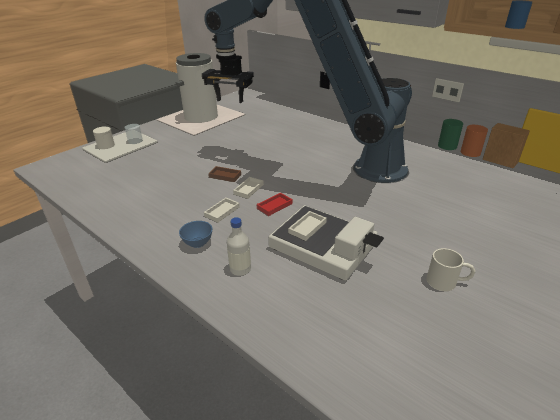

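View pics/top0.png

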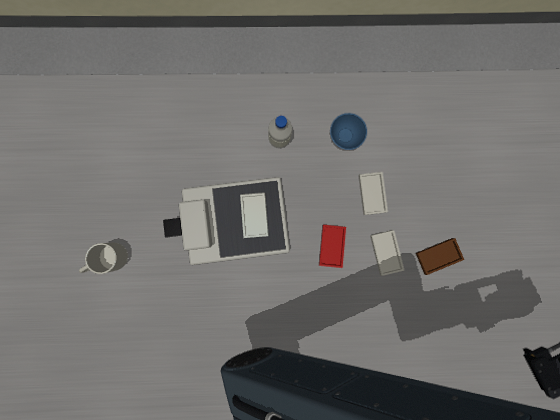

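The top picture shows the white dishes at about (373,193) and (387,252), dish a on the deck at (254,215), and the lever at (172,227). The red (332,246) and brown (440,256) dishes are the look-alikes. The mug is at (100,258), the soap at (281,130) and the bowl at (348,131).

```bash
cat >> h.py <<'E'
def rect(W,uv,r,z0,z1):
    v,u=np.mgrid[:W.shape[0],:W.shape[1]]
    m=(abs(u-uv[0])<r)&(abs(v-uv[1])<r)&(W[...,2]>z0)&(W[...,2]<z1)
    m=m.astype(np.uint8); n,l,s,_=cv2.connectedComponentsWithStats(m)
    k=1+np.argmax(s[1:,4]); P=W[l==k]
    (c,sz,a)=cv2.minAreaRect((P[:,:2]*1000).astype(np.float32))
    if sz[0]<sz[1]: sz=sz[::-1]; a+=90
    return np.round(c,1),np.round(sz,1),round((a+90)%180-90,1),round(float(np.median(P[:,2])),4),len(P)
E
python3 - <<'E'
from h import *
W=np.load("top0.npy")
for n,uv,r,a,b in[("b?",(373,193),32,.012,.024),("c?",(387,252),32,.012,.024),("a",(254,215),30,.067,.08),("pod",(196,223),40,.095,.12),("lever",(172,227),11,.09,.11),("warmer",(235,220),70,.03,.2),("red",(332,246),30,.012,.024)]:
    print(n,*rect(W,uv,r,a,b))
for uv in[(373,193),(387,252),(254,215),(225,200),(300,200),(172,227),(281,122),(105,258)]:print(uv,W[uv[1],uv[0]].round(4))
E
```

```text
b? [ 605.5 -263.4] [109.7  63.6] 5.2 0.0187 276
c? [ 444.8 -295.8] [110.2  65.4] 12.8 0.0187 295
a [549.4  57.6] [109.7  61.9] 3.5 0.0739 263
pod [525.7 224.7] [119.8 107.9] 6.2 0.1074 1609
lever [522.4 255.4] [48.9 48.9] -0.4 0.1007 343
warmer [535.8 125.9] [298.4 200.3] -83.9 0.0564 8140
red [ 465.4 -149.1] [110.   62.7] -6.8 0.0187 262
(373, 193) [ 0.6066 -0.2668  0.0067]
(387, 252) [ 0.4455 -0.3005  0.0007]
(254, 215) [0.5503 0.0569 0.0603]
(225, 200) [0.5911 0.1317 0.0524]
(300, 200) [ 5.917e-01 -6.740e-02  2.000e-04]
(172, 227) [0.5228 0.2572 0.1001]
(281, 122) [ 0.7624 -0.0138  0.1696]
(105, 258) [0.4464 0.4548 0.0074]
```

```bash
cat >> h.py <<'E'
def go(x,y,z,th):  # mm, deg -> twist first, then shift (cm) in tool axes
    o=robot.get_obs(); p=np.array(o["position"])*1000; q=o["tool_rot"]
    t0=np.degrees(2*np.arctan2(q[1],q[0])); d=np.array([x,y,z])-p; t=np.radians(th)
    tw=(t0-th+90)%180-90
    print("pos",p.round(1),"th",round(t0,2),"tilt",np.round(q[2:],4),"| twist",round(tw,2),"shift cm",np.round(np.array([d[0]*np.cos(t)+d[1]*np.sin(t),d[0]*np.sin(t)-d[1]*np.cos(t),-d[2]])/10,2),"grip",round(o["grip_width"]*1000,1),round(o["grip_force"],1),"F",np.round(o["ft_force"],1),"t",round(o["time"],1))
E
python3 -c "
from h import *
go(444.8,-295.8,150,12.8)"
```

```text
pos [ 258.6 -568.3  238.7] th 24.46 tilt [-0.    -0.001] | twist 11.66 shift cm [ 24.2  -22.45   8.87] grip 86.8 0.0 F [0.2 0.4 0.6] t 0.1
```

```bash
python3 -m pendant '[{"jaw":1,"linear":[0,0,0],"twist":5.8},{"jaw":1,"linear":[0,0,0],"twist":5.86},{"jaw":1,"linear":[2.69,-2.49,0.98],"twist":0},{"jaw":1,"linear":[2.69,-2.49,0.98],"twist":0},{"jaw":1,"linear":[2.69,-2.49,0.98],"twist":0},{"jaw":1,"linear":[2.69,-2.49,0.98],"twist":0},{"jaw":1,"linear":[2.69,-2.49,0.98],"twist":0},{"jaw":1,"linear":[2.69,-2.49,0.98],"twist":0},{"jaw":1,"linear":[2.69,-2.49,0.98],"twist":0},{"jaw":1,"linear":[2.69,-2.49,0.98],"twist":0},{"jaw":1,"linear":[2.69,-2.49,0.98],"twist":0},{"jaw":1,"linear":[0,0,0],"twist":0}]' 20
python3 - <<'E'
from h import *
go(444.8,-295.8,150,12.8)
c=cams.camera("wrist"); cv2.imwrite("pics/w1.png",c["color"]); W=pts(c); np.save("w1.npy",W)
m=(W[...,2]>.012)&(W[...,2]<.024); print(m.sum())
n,l,s,ce=cv2.connectedComponentsWithStats(m.astype(np.uint8))
for k in range(1,n):
    if s[k,4]>300: print(ce[k].round(),s[k], [np.round(x,1) for x in cv2.minAreaRect((W[l==k][:,:2]*1000).astype(np.float32))])
E
```

```text
time: 1.1
position: [0.4461, -0.2898, 0.1492]
tool_rot: [0.993, 0.114, -0.001, -0.004]
ft_force: [-1.0, 1.1, 0.2]
grip_width: 0.0869
grip_force: 0.0
pos [ 446.1 -289.8  149.2] th 13.11 tilt [-0.0014 -0.0035] | twist 0.31 shift cm [-0.26  0.56 -0.08] grip 86.9 0.0 F [-1.   1.1  0.2] t 1.1
8665
[285.  44.] [ 240    0   93   74 1607] [array([ 577.5, -265.8]), array([52.1, 62.6]), np.float64(5.6)]
[110. 140.] [  61   63  107  156 3233] [array([ 466.2, -148.6]), array([ 63.6, 111.1]), np.float64(83.0)]
[284. 204.] [ 245  140   79  131 2579] [array([ 445.5, -295.4]), array([110.5,  61.4]), np.float64(12.1)]
[444. 228.] [ 373  215  127   33 1246] [array([ 449.9, -431.1]), array([ 29.5, 111.1]), np.float64(20.1)]
```

View pics/w1.png

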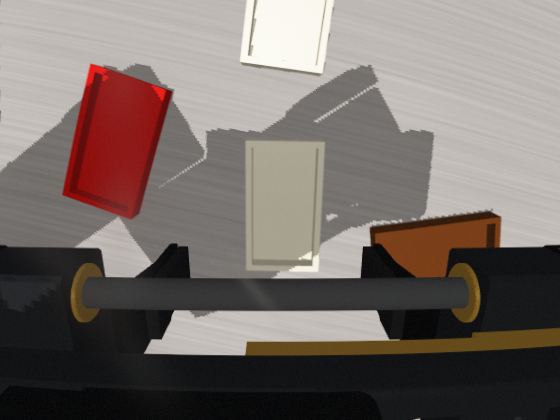

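The wrist view shows the shaded white dish centred at (284,204), with the other white dish at the top edge (285,44). Red is at (110,140) and brown at (440,230), both clear of the fingers.

```bash
python3 -m pendant '[{"jaw":1,"linear":[0,0,0],"twist":0.6},{"jaw":1,"linear":[0,0,0],"twist":0},{"jaw":1,"linear":[0,0,1.5],"twist":0},{"jaw":1,"linear":[0,0,3],"twist":0},{"jaw":1,"linear":[0,0,3],"twist":0},{"jaw":1,"linear":[0,0,1.5],"twist":0},{"jaw":1,"linear":[0,0,0],"twist":0},{"jaw":1,"linear":[0,0,0],"twist":0},{"jaw":1,"linear":[0,0,0],"twist":0}]'
python3 -c "
from h import *
go(445.5,-295.4,20,12.1)"
```

```text
time: 1.9
position: [0.4455, -0.2984, 0.0623]
tool_rot: [0.994, 0.105, 0.001, 0.001]
ft_force: [0.1, 0.5, -0.1]
grip_width: 0.0866
grip_force: 0.0
pos [ 445.5 -298.4   62.3] th 12.1 tilt [0.0007 0.0009] | twist -0.0 shift cm [ 0.07 -0.29  4.23] grip 86.6 0.0 F [ 0.1  0.5 -0.1] t 1.9
```

```bash
python3 -m pendant '[{"jaw":1,"linear":[0.07,-0.29,1],"twist":0},{"jaw":1,"linear":[0,0,1.5],"twist":0},{"jaw":1,"linear":[0,0,1],"twist":0},{"jaw":1,"linear":[0,0,0.4],"twist":0},{"jaw":1,"linear":[0,0,0.2],"twist":0},{"jaw":1,"linear":[0,0,0],"twist":0},{"jaw":1,"linear":[0,0,0],"twist":0},{"jaw":1,"linear":[0,0,0],"twist":0}]'
python3 -c "
from h import *
go(445.5,-295.4,20,12.1)"
```

```text
time: 2.57
position: [0.4456, -0.294, 0.0208]
tool_rot: [0.994, 0.106, 0.0, 0.0]
ft_force: [0.9, -0.1, 0.1]
grip_width: 0.0873
grip_force: 0.0
pos [ 445.6 -294.    20.8] th 12.2 tilt [0.0003 0.0004] | twist 0.1 shift cm [-0.04  0.13  0.08] grip 87.3 0.0 F [ 0.9 -0.1  0.1] t 2.6
```

```bash
python3 -m pendant '[{"jaw":0.6,"linear":[0,0.1,0],"twist":0},{"jaw":0.4,"linear":[0,0,0],"twist":0},{"jaw":0.4,"linear":[0,0,0],"twist":0},{"jaw":0.4,"linear":[0,0,0],"twist":0},{"jaw":0.4,"linear":[0,0,0],"twist":0},{"jaw":0.4,"linear":[0,0,0],"twist":0},{"jaw":0.4,"linear":[0,0,0],"twist":0},{"jaw":0.4,"linear":[0,0,0],"twist":0},{"jaw":0.4,"linear":[0,0,0],"twist":0},{"jaw":0.4,"linear":[0,0,0],"twist":0}]' 20
python3 -c "
from h import *
go(445.5,-295.4,20,12.1)"
```

```text
time: 3.4
position: [0.4456, -0.2949, 0.0205]
tool_rot: [0.994, 0.106, 0.0, 0.0]
ft_force: [-0.5, -1.0, 1.3]
grip_width: 0.0615
grip_force: 20.0
pos [ 445.6 -294.9   20.5] th 12.2 tilt [0.0001 0.0001] | twist 0.1 shift cm [-0.02  0.05  0.05] grip 61.5 20.0 F [-0.5 -1.   1.3] t 3.4
```

```bash
python3 -m pendant '[{"jaw":0.4,"linear":[0,0,-0.5],"twist":0},{"jaw":0.4,"linear":[0,0,-2],"twist":0},{"jaw":0.4,"linear":[0,0,-3],"twist":0},{"jaw":0.4,"linear":[0,0,-3],"twist":0},{"jaw":0.4,"linear":[0,0,-3],"twist":0},{"jaw":0.4,"linear":[0,0,-3],"twist":2.5},{"jaw":0.4,"linear":[0,0,-1.5],"twist":5},{"jaw":0.4,"linear":[0,0,0],"twist":1.2},{"jaw":0.4,"linear":[0,0,0],"twist":0},{"jaw":0.4,"linear":[0,0,0],"twist":0}]'
python3 -c "
from h import *
go(549.4,57.6,180,3.5)"
```

```text
time: 4.23
position: [0.4445, -0.2938, 0.1791]
tool_rot: [1.0, 0.031, -0.001, -0.001]
ft_force: [-0.2, 0.5, -1.9]
grip_width: 0.0617
grip_force: 20.0
pos [ 444.5 -293.8  179.1] th 3.59 tilt [-0.0011 -0.0012] | twist 0.09 shift cm [ 12.61 -34.43  -0.09] grip 61.7 20.0 F [-0.2  0.5 -1.9] t 4.2
```

```bash
python3 -m pendant '[{"jaw":0.4,"linear":[0,-1.5,0],"twist":0},{"jaw":0.4,"linear":[0.2,-3.3,0],"twist":0},{"jaw":0.4,"linear":[0.2,-3.7,0],"twist":0},{"jaw":0.4,"linear":[0.5,-3.7,0],"twist":0},{"jaw":0.4,"linear":[0.5,-3.7,0],"twist":0},{"jaw":0.4,"linear":[0.5,-3.7,0],"twist":0},{"jaw":0.4,"linear":[0.5,-3.7,0],"twist":0},{"jaw":0.4,"linear":[0.2,-3.7,0],"twist":0},{"jaw":0.4,"linear":[0,-3.6,0],"twist":0},{"jaw":0.4,"linear":[0,-2.6,0],"twist":0},{"jaw":0.4,"linear":[0,-1.2,0],"twist":0},{"jaw":0.4,"linear":[0,0,0],"twist":0}]'
python3 -m pendant '[{"jaw":0.4,"linear":[0,0,0],"twist":0},{"jaw":0.4,"linear":[0,0,0],"twist":0},{"jaw":0.4,"linear":[0,0,0],"twist":0}]' >/dev/null
python3 - <<'E'
from h import *
go(549.4,57.6,180,3.5)
c=cams.camera("wrist"); cv2.imwrite("pics/w2.png",c["color"]); W=pts(c); np.save("w2.npy",W)
for a,b in((.068,.08),(.1,.15),(.15,.19)):
  m=(W[...,2]>a)&(W[...,2]<b)
  n,l,s,ce=cv2.connectedComponentsWithStats(m.astype(np.uint8))
  for k in range(1,n):
    if s[k,4]>300: print(a,ce[k].round(),s[k], [np.round(x,1) for x in cv2.minAreaRect((W[l==k][:,:2]*1000).astype(np.float32))],np.median(W[l==k][:,2]))
E
```

```text
time: 5.23
position: [0.4475, 0.0537, 0.1789]
tool_rot: [0.999, 0.033, -0.003, -0.001]
ft_force: [-0.3, -0.4, -2.2]
grip_width: 0.0619
grip_force: 20.0
pos [450.3  49.5 179.9] th 3.44 tilt [-0.0005 -0.    ] | twist -0.06 shift cm [ 9.94 -0.2  -0.01] grip 62.0 20.0 F [ 0.1  0.2 -1.4] t 5.5
0.068 [270.  87.] [ 223    0   95  154 2877] [array([547.2,  58.4]), array([102.4,  62.4]), np.float64(3.6)] 0.07225031357814671
0.068 [106.  90.] [  90    6   32  173 1274] [array([531.1, 173.1]), array([118.2,   6. ]), np.float64(4.6)] 0.07411100325131256
0.1 [45. 97.] [    0     0   102   191 16394] [array([528.2, 203.3]), array([120.2,  64.9]), np.float64(5.7)] 0.10726032598077409
0.15 [275. 217.] [  178   154   195   124 18440] [array([474.5,  50.9]), array([62.2, 82. ]), np.float64(3.4)] 0.1642797374452783
0.15 [275. 326.] [ 211  311  129   31 3942] [array([419.2,  47.6]), array([28. , 62.6]), np.float64(3.6)] 0.1641552827367337
```

View pics/w2.png

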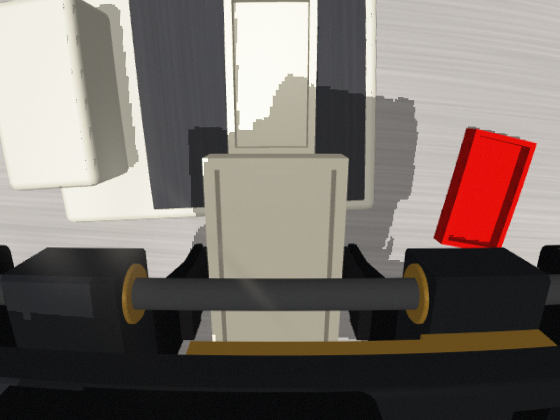

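Dish a is ahead at (270,87), aligned with the held dish at (275,217). The held dish measures centred in the fingers. Now I'll move over dish a.

```bash
python3 -m pendant '[{"jaw":0.4,"linear":[1,-0.24,0],"twist":0},{"jaw":0.4,"linear":[2,0,0],"twist":0},{"jaw":0.4,"linear":[2.5,0,0],"twist":0},{"jaw":0.4,"linear":[2.5,0,0],"twist":0},{"jaw":0.4,"linear":[1.4,0,1],"twist":0},{"jaw":0.4,"linear":[0.54,0,2],"twist":0},{"jaw":0.4,"linear":[0,0,2],"twist":0},{"jaw":0.4,"linear":[0,0,1.2],"twist":0},{"jaw":0.4,"linear":[0,0,0.5],"twist":0},{"jaw":0.4,"linear":[0,0,0],"twist":0},{"jaw":0.4,"linear":[0,0,0],"twist":0},{"jaw":0.4,"linear":[0,0,0],"twist":0}]'
python3 -c "
from h import *
go(549.4,58,93.5,3.55)"
```

```text
time: 6.53
position: [0.5506, 0.0584, 0.1142]
tool_rot: [1.0, 0.03, 0.001, 0.0]
ft_force: [0.6, -0.1, -1.4]
grip_width: 0.0619
grip_force: 20.0
pos [550.6  58.4 114.2] th 3.47 tilt [0.0011 0.0001] | twist -0.08 shift cm [-0.12  0.03  2.07] grip 61.9 20.0 F [ 0.6 -0.1 -1.4] t 6.5
```

```bash
python3 -m pendant '[{"jaw":0.4,"linear":[-0.1,0,0.8],"twist":0},{"jaw":0.4,"linear":[0,0,0.6],"twist":0},{"jaw":0.4,"linear":[0,0,0.3],"twist":0},{"jaw":0.4,"linear":[0,0,0.1],"twist":0},{"jaw":0.4,"linear":[0,0,0.1],"twist":0},{"jaw":0.4,"linear":[0,0,0.05],"twist":0},{"jaw":0.4,"linear":[0,0,0.05],"twist":0},{"jaw":0.4,"linear":[0,0,0],"twist":0},{"jaw":0.4,"linear":[0,0,0],"twist":0},{"jaw":0.4,"linear":[0,0,0],"twist":0}]'
python3 -c "
from h import *
go(549.4,58,93.5,3.55)"
```

```text
time: 7.37
position: [0.5487, 0.0586, 0.0935]
tool_rot: [1.0, 0.031, 0.0, 0.0]
ft_force: [0.4, 0.1, -1.1]
grip_width: 0.0614
grip_force: 20.0
pos [548.7  58.6  93.5] th 3.5 tilt [0.0002 0.    ] | twist -0.05 shift cm [ 0.07  0.07 -0.  ] grip 61.4 20.0 F [ 0.4  0.1 -1.1] t 7.4
```

```bash
python3 -m pendant '[{"jaw":0.4,"linear":[0,0,0.06],"twist":0},{"jaw":0.4,"linear":[0,0,0.06],"twist":0},{"jaw":0.4,"linear":[0,0,0],"twist":0},{"jaw":0.4,"linear":[0,0,0],"twist":0}]'
```

```text
time: 7.7
position: [0.5487, 0.0586, 0.0934]
tool_rot: [1.0, 0.031, 0.0, 0.0]
ft_force: [-2.1, -1.1, 8.1]
grip_width: 0.0617
grip_force: 20.0
```

```bash
python3 -m pendant '[{"jaw":0.4,"linear":[0,0,-0.06],"twist":0},{"jaw":0.7,"linear":[0,0,0],"twist":0},{"jaw":0.75,"linear":[0,0,0],"twist":0},{"jaw":0.95,"linear":[0,0,0],"twist":0},{"jaw":0.95,"linear":[0,0,0],"twist":0},{"jaw":0.95,"linear":[0,0,0],"twist":0},{"jaw":1,"linear":[0,0,-1],"twist":0},{"jaw":1,"linear":[0,0,-2],"twist":0},{"jaw":1,"linear":[0,0,-3],"twist":0},{"jaw":1,"linear":[0,0,-3],"twist":0},{"jaw":1,"linear":[0,0,0],"twist":0},{"jaw":1,"linear":[0,0,0],"twist":0}]'
python3 - <<'E'
from h import *
go(605.5,-263.4,150,5.2)
c=cams.camera("wrist"); cv2.imwrite("pics/w3.png",c["color"]); W=pts(c)
for a,b in((.066,.081),(.084,.1)):
  m=(W[...,2]>a)&(W[...,2]<b)
  n,l,s,ce=cv2.connectedComponentsWithStats(m.astype(np.uint8))
  for k in range(1,n):
    if s[k,4]>300: print(a,ce[k].round(),s[k], [np.round(x,1) for x in cv2.minAreaRect((W[l==k][:,:2]*1000).astype(np.float32))],np.median(W[l==k][:,2]))
E
```

```text
time: 8.7
position: [0.55, 0.0585, 0.1852]
tool_rot: [1.0, 0.031, 0.003, 0.0]
ft_force: [0.1, -0.2, -0.8]
grip_width: 0.0871
grip_force: 0.0
pos [550.   58.5 185.2] th 3.5 tilt [0.0026 0.0003] | twist -1.7 shift cm [ 2.61 32.56  3.52] grip 87.1 0.0 F [ 0.1 -0.2 -0.8] t 8.7
0.066 [122. 208.] [  43  151   97  126 1185] [array([552.6, 182.9]), array([116.1,  48.3]), np.float64(36.1)] 0.07374396383636195
0.066 [275. 214.] [ 239  153   73  125 8630] [array([548.1,  58.5]), array([97.9, 51.7]), np.float64(3.5)] 0.07742081357517436
0.084 [275. 196.] [ 230  144   91  134 2710] [array([553.5,  58.8]), array([100.6,  61.6]), np.float64(3.5)] 0.09027647194175624
0.084 [109. 208.] [  26  153  105  124 1412] [array([555.6, 184. ]), array([112.8,  48.4]), np.float64(37.9)] 0.0920202391350983
0.084 [ 12. 230.] [  0 212  27  36 619] [array([533.1, 252.1]), array([26.2, 22.7]), np.float64(2.5)] 0.09933207532186494
```

View pics/w3.png

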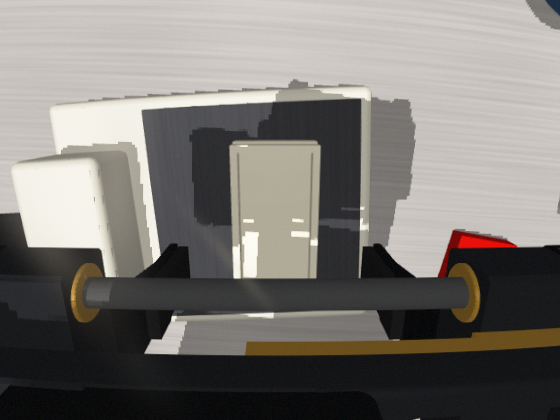

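The dish sits squarely on dish a at (275,196), and no lower edge shows past it. Next is the second dish.

```bash
python3 -m pendant '[{"jaw":1,"linear":[0,1.5,0],"twist":-1.7},{"jaw":1,"linear":[0.3,3.5,0],"twist":0},{"jaw":1,"linear":[0.3,3.8,0],"twist":0},{"jaw":1,"linear":[0.3,3.8,0],"twist":0},{"jaw":1,"linear":[0.3,3.8,0.5],"twist":0},{"jaw":1,"linear":[0.3,3.8,0.5],"twist":0},{"jaw":1,"linear":[0.3,3.8,1],"twist":0},{"jaw":1,"linear":[0.3,3.8,1],"twist":0},{"jaw":1,"linear":[0.3,3.3,0.5],"twist":0},{"jaw":1,"linear":[0.2,1.5,0],"twist":0},{"jaw":1,"linear":[0,0,0],"twist":0},{"jaw":1,"linear":[0,0,0],"twist":0}]'
python3 -m pendant '[{"jaw":1,"linear":[0,0,0],"twist":0},{"jaw":1,"linear":[0,0,0],"twist":0}]' >/dev/null
python3 - <<'E'
from h import *
W=pts(cams.camera("top")); print("pile",*rect(W,(254,215),34,.085,.1)); print("a?",*rect(W,(254,215),34,.0685,.08))
c=cams.camera("wrist"); W=pts(c)
m=(W[...,2]>.012)&(W[...,2]<.024)
n,l,s,ce=cv2.connectedComponentsWithStats(m.astype(np.uint8))
for k in range(1,n):
    if s[k,4]>300: print(ce[k].round(),s[k], [np.round(x,1) for x in cv2.minAreaRect((W[l==k][:,:2]*1000).astype(np.float32))],np.median(W[l==k][:,2]))
go(605.5,-263.4,21,5.2)
E
```

```text
time: 9.75
position: [0.6026, -0.2632, 0.1465]
tool_rot: [0.999, 0.045, -0.001, -0.001]
ft_force: [-0.8, 0.5, -0.1]
grip_width: 0.0872
grip_force: 0.0
pile [548.   57.6] [109.7  62. ] 3.5 0.0916 271
a? [548.2  57.9] [100.1  51.8] 3.7 0.0781 616
[199.  14.] [156   0  91  29 959] [array([ 743.3, -195.3]), array([22.4, 64.2]), np.float64(4.0)] 0.018217645953092443
[278. 199.] [ 238  134   80  132 2686] [array([ 606.9, -263.1]), array([109.9,  61.7]), np.float64(5.5)] 0.0172792778656273
pos [ 603.5 -261.7  148.1] th 5.32 tilt [-0.0002 -0.0002] | twist 0.12 shift cm [ 0.19  0.19 12.71] grip 86.9 0.0 F [1.1 0.5 0.8] t 10.0
```

```bash
python3 -m pendant '[{"jaw":1,"linear":[0.26,0.17,1],"twist":0},{"jaw":1,"linear":[0,0,3],"twist":0},{"jaw":1,"linear":[0,0,3],"twist":0},{"jaw":1,"linear":[0,0,2],"twist":0},{"jaw":1,"linear":[0,0,0],"twist":0},{"jaw":1,"linear":[0,0,0],"twist":0},{"jaw":1,"linear":[0,0,0],"twist":0},{"jaw":1,"linear":[0,0,0],"twist":0}]'
python3 -c "
from h import *
go(606.3,-263.2,20.5,5.35)"
```

```text
time: 10.68
position: [0.6076, -0.2658, 0.0596]
tool_rot: [0.999, 0.045, 0.002, 0.001]
ft_force: [-0.7, -0.2, -0.3]
grip_width: 0.087
grip_force: 0.0
pos [ 607.6 -265.8   59.6] th 5.21 tilt [0.0015 0.0011] | twist -0.14 shift cm [-0.11 -0.28  3.91] grip 87.0 0.0 F [-0.7 -0.2 -0.3] t 10.7
```

```bash
python3 -m pendant '[{"jaw":1,"linear":[-0.06,-0.17,1],"twist":0},{"jaw":1,"linear":[0,0,1.5],"twist":0},{"jaw":1,"linear":[0,0,0.8],"twist":0},{"jaw":1,"linear":[0,0,0.4],"twist":0},{"jaw":1,"linear":[0,0,0.15],"twist":0},{"jaw":1,"linear":[0,0,0],"twist":0},{"jaw":1,"linear":[0,0,0],"twist":0},{"jaw":1,"linear":[0,0,0],"twist":0}]'
python3 -c "
from h import *
go(606.3,-263.2,20.5,5.35)"
```

```text
time: 11.35
position: [0.6059, -0.2639, 0.0198]
tool_rot: [0.999, 0.045, 0.001, 0.0]
ft_force: [-1.4, -1.0, -0.1]
grip_width: 0.0872
grip_force: 0.0
pos [ 605.9 -263.9   19.8] th 5.19 tilt [0.0005 0.0004] | twist -0.16 shift cm [ 0.04 -0.06 -0.07] grip 87.2 0.0 F [-1.4 -1.  -0.1] t 11.3
```

```bash
python3 -m pendant '[{"jaw":0.6,"linear":[0.04,-0.06,-0.05],"twist":0},{"jaw":0.4,"linear":[0,0,0],"twist":0},{"jaw":0.4,"linear":[0,0,0],"twist":0},{"jaw":0.4,"linear":[0,0,0],"twist":0},{"jaw":0.4,"linear":[0,0,0],"twist":0},{"jaw":0.4,"linear":[0,0,0],"twist":0},{"jaw":0.4,"linear":[0,0,0],"twist":0},{"jaw":0.4,"linear":[0,0,0],"twist":0},{"jaw":0.4,"linear":[0,0,0],"twist":0},{"jaw":0.4,"linear":[0,0,0],"twist":0}]' 20
python3 -c "
from h import *
go(606.3,-263.2,20.5,5.35)"
```

```text
time: 12.18
position: [0.6059, -0.2629, 0.0199]
tool_rot: [0.999, 0.045, 0.0, 0.0]
ft_force: [-1.2, -0.1, 1.8]
grip_width: 0.0618
grip_force: 20.0
pos [ 605.9 -262.9   19.9] th 5.19 tilt [0. 0.] | twist -0.16 shift cm [ 0.04  0.03 -0.06] grip 61.8 20.0 F [-1.2 -0.1  1.8] t 12.2
```

```bash
python3 -m pendant '[{"jaw":0.4,"linear":[0,0,-0.5],"twist":0},{"jaw":0.4,"linear":[0,0,-2],"twist":0},{"jaw":0.4,"linear":[0,0,-3],"twist":0},{"jaw":0.4,"linear":[0,0,-3],"twist":0},{"jaw":0.4,"linear":[0,0,-3],"twist":0},{"jaw":0.4,"linear":[0,0,-3],"twist":1.7},{"jaw":0.4,"linear":[0,0,-1.5],"twist":0},{"jaw":0.4,"linear":[0,0,0],"twist":0},{"jaw":0.4,"linear":[0,0,0],"twist":0},{"jaw":0.4,"linear":[0,0,0],"twist":0}]'
python3 -c "
from h import *
go(548.4,58.2,150,3.5)"
```

```text
time: 13.02
position: [0.6046, -0.2622, 0.1781]
tool_rot: [1.0, 0.031, -0.001, -0.001]
ft_force: [-0.1, 0.7, -1.6]
grip_width: 0.0619
grip_force: 20.0
pos [ 604.6 -262.2  178.1] th 3.5 tilt [-0.0014 -0.001 ] | twist -0.0 shift cm [ -3.66 -32.32   2.81] grip 61.9 20.0 F [-0.1  0.7 -1.6] t 13.0
```

```bash
python3 -m pendant '[{"jaw":0.4,"linear":[0,-1.5,0],"twist":0},{"jaw":0.4,"linear":[-0.4,-3.3,0],"twist":0},{"jaw":0.4,"linear":[-0.4,-3.7,0],"twist":0},{"jaw":0.4,"linear":[-0.5,-3.7,0],"twist":0},{"jaw":0.4,"linear":[-0.5,-3.7,0],"twist":0},{"jaw":0.4,"linear":[-0.5,-3.7,0],"twist":0},{"jaw":0.4,"linear":[-0.5,-3.7,0],"twist":0},{"jaw":0.4,"linear":[-0.5,-3.5,0],"twist":0},{"jaw":0.4,"linear":[-0.3,-3.2,0],"twist":0},{"jaw":0.4,"linear":[0,-1.6,0],"twist":0},{"jaw":0.4,"linear":[0,-0.7,0],"twist":0},{"jaw":0.4,"linear":[0,0,0],"twist":0}]'
python3 -m pendant '[{"jaw":0.4,"linear":[0,0,1],"twist":0},{"jaw":0.4,"linear":[0,0,1.5],"twist":0},{"jaw":0.4,"linear":[0,0,0.5],"twist":0},{"jaw":0.4,"linear":[0,0,0],"twist":0},{"jaw":0.4,"linear":[0,0,0],"twist":0},{"jaw":0.4,"linear":[0,0,0],"twist":0},{"jaw":0.4,"linear":[0,0,0],"twist":0}]' >/dev/null
python3 -c "
from h import *
go(548.4,58.2,110.9,3.5)"
```

```text
time: 14.02
position: [0.5487, 0.0595, 0.1786]
tool_rot: [0.999, 0.032, -0.001, -0.0]
ft_force: [-0.6, -0.2, -1.2]
grip_width: 0.0616
grip_force: 20.0
pos [550.8  56.8 150.2] th 3.45 tilt [0.0006 0.0001] | twist -0.05 shift cm [-0.23 -0.16  3.93] grip 61.6 20.0 F [ 0.9  0.8 -1.5] t 14.6
```

```bash
python3 -m pendant '[{"jaw":0.4,"linear":[-0.2,-0.16,0.8],"twist":0},{"jaw":0.4,"linear":[0,0,1.2],"twist":0},{"jaw":0.4,"linear":[0,0,0.8],"twist":0},{"jaw":0.4,"linear":[0,0,0.4],"twist":0},{"jaw":0.4,"linear":[0,0,0.1],"twist":0},{"jaw":0.4,"linear":[0,0,0],"twist":0},{"jaw":0.4,"linear":[0,0,0],"twist":0},{"jaw":0.4,"linear":[0,0,0],"twist":0},{"jaw":0.4,"linear":[0,0,0],"twist":0}]'
python3 -c "
from h import *
go(548.6,58.3,110.9,3.5)"
```

```text
time: 15.35
position: [0.5485, 0.0587, 0.1172]
tool_rot: [1.0, 0.031, 0.001, 0.0]
ft_force: [-0.3, -0.2, -2.1]
grip_width: 0.0618
grip_force: 20.0
pos [548.5  58.7 117.2] th 3.5 tilt [0.0005 0.0001] | twist -0.0 shift cm [0.01 0.05 0.63] grip 61.8 20.0 F [-0.3 -0.2 -2.1] t 15.3
```

```bash
python3 -m pendant '[{"jaw":0.4,"linear":[0,0.03,0.3],"twist":0},{"jaw":0.4,"linear":[0,0,0.15],"twist":0},{"jaw":0.4,"linear":[0,0,0.1],"twist":0},{"jaw":0.4,"linear":[0,0,0.05],"twist":0},{"jaw":0.4,"linear":[0,0,0.05],"twist":0},{"jaw":0.4,"linear":[0,0,0],"twist":0},{"jaw":0.4,"linear":[0,0,0],"twist":0},{"jaw":0.4,"linear":[0,0,0],"twist":0}]'
```

```text
time: 16.02
position: [0.548, 0.0584, 0.1108]
tool_rot: [1.0, 0.031, -0.0, 0.0]
ft_force: [-2.3, 0.3, 5.1]
grip_width: 0.0619
grip_force: 20.0
```

Contact is made, so I'll release and retreat.

```bash
python3 -m pendant '[{"jaw":0.4,"linear":[0,0,-0.03],"twist":0},{"jaw":0.7,"linear":[0,0,0],"twist":0},{"jaw":0.75,"linear":[0,0,0],"twist":0},{"jaw":0.95,"linear":[0,0,0],"twist":0},{"jaw":0.95,"linear":[0,0,0],"twist":0},{"jaw":0.95,"linear":[0,0,0],"twist":0},{"jaw":1,"linear":[0,0,-1],"twist":0},{"jaw":1,"linear":[0,0,-2],"twist":0},{"jaw":1,"linear":[0,0,-3],"twist":0},{"jaw":1,"linear":[0,0,-2],"twist":0},{"jaw":1,"linear":[0,0,0],"twist":0},{"jaw":1,"linear":[0,0,0],"twist":0}]'
python3 - <<'E'
from h import *
W=pts(cams.camera("wrist"))
for a,b in((.084,.099),(.103,.115)):
  m=(W[...,2]>a)&(W[...,2]<b)
  n,l,s,ce=cv2.connectedComponentsWithStats(m.astype(np.uint8))
  for k in range(1,n):
    if s[k,4]>500: print(a,ce[k].round(),s[k], [np.round(x,1) for x in cv2.minAreaRect((W[l==k][:,:2]*1000).astype(np.float32))],np.median(W[l==k][:,2]))
go(522.4,256,200,3.5)
E
```

```text
time: 17.02
position: [0.5491, 0.0584, 0.1923]
tool_rot: [1.0, 0.031, 0.002, 0.0]
ft_force: [0.0, -0.2, 0.2]
grip_width: 0.0869
grip_force: 0.0
0.084 [118. 211.] [  74  151   61  126 1225] [array([544.6, 175.5]), array([104. ,  24.3]), np.float64(20.7)] 0.09164063945630674
0.084 [275. 214.] [ 237  153   76  125 9012] [array([550.2,  58.5]), array([93.9, 51.8]), np.float64(3.7)] 0.09542811235684188
0.103 [275. 195.] [ 227  144   96  134 2899] [array([556.9,  58.9]), array([94.3, 61.7]), np.float64(3.7)] 0.10829463993882374
0.103 [ 70. 206.] [  17  154  107  123 8158] [array([542.8, 206.1]), array([91.4, 66.4]), np.float64(6.3)] 0.10731874421567725
pos [548.1  58.5 191. ] th 3.5 tilt [0.0004 0.0001] | twist -0.0 shift cm [ -1.36 -19.87  -0.9 ] grip 87.3 0.0 F [-0.2  0.6 -0.4] t 17.1
```

```bash
python3 -m pendant '[{"jaw":1,"linear":[-0.2,-1,-1],"twist":0},{"jaw":0,"linear":[-0.2,-3,0],"twist":0},{"jaw":0,"linear":[-0.2,-3.7,0],"twist":0},{"jaw":0,"linear":[-0.2,-3.7,0],"twist":0},{"jaw":0,"linear":[-0.2,-3.7,0],"twist":0},{"jaw":0,"linear":[-0.2,-3.2,0],"twist":0},{"jaw":0,"linear":[-0.15,-1.8,0],"twist":0},{"jaw":0,"linear":[0,0,0],"twist":-7.1},{"jaw":0,"linear":[0,0,0],"twist":-7.1},{"jaw":0,"linear":[0,0,0],"twist":-7.1},{"jaw":0,"linear":[0,0,0],"twist":-7.1},{"jaw":0,"linear":[0,0,0],"twist":-7.1}]'
python3 -m pendant '[{"jaw":0,"linear":[0,0,0],"twist":-7.1},{"jaw":0,"linear":[0,0,0],"twist":-7.1},{"jaw":0,"linear":[0,0,0],"twist":-7.1},{"jaw":0,"linear":[0,0,0],"twist":-7.1},{"jaw":0,"linear":[0,0,0],"twist":-7.1},{"jaw":0,"linear":[0,0,0],"twist":-7.1},{"jaw":0,"linear":[0,0,0],"twist":-7.1},{"jaw":0,"linear":[0,0,0],"twist":-7.1},{"jaw":0,"linear":[0,0,0],"twist":0},{"jaw":0,"linear":[0,0,0],"twist":0},{"jaw":0,"linear":[0,0,0],"twist":0}]' >/dev/null
python3 - <<'E'
from h import *
c=cams.camera("top"); W=pts(c)
i=cv2.hconcat([cv2.resize(c["color"][160:290,130:330],(600,390))]); cv2.imwrite("pics/t4.png",i)
print("pile",*rect(W,(254,215),34,.103,.117)); 
c=cams.camera("wrist"); cv2.imwrite("pics/w4.png",c["color"]); W=pts(c)
m=(W[...,2]>.094)&(W[...,2]<.104)
n,l,s,ce=cv2.connectedComponentsWithStats(m.astype(np.uint8))
for k in range(1,n):
    if s[k,4]>500: print(ce[k].round(),s[k], [np.round(x,1) for x in cv2.minAreaRect((W[l==k][:,:2]*1000).astype(np.float32))],np.median(W[l==k][:,2]))
go(522.2,259.7,130,96)
E
```

```text
time: 18.07
position: [0.5211, 0.2589, 0.1997]
tool_rot: [0.942, 0.337, -0.001, -0.0]
ft_force: [0.5, -0.1, -0.0]
grip_width: 0.022
grip_force: 0.0
pile [548.5  57.5] [110.3  61.8] 3.6 0.1097 283
[276. 221.] [ 199  188  156   61 3972] [array([523. , 257.6]), array([116.3,  44.8]), np.float64(5.9)] 0.09925967812797253
pos [522.1 258.4 200.3] th 95.71 tilt [-0.0003 -0.0002] | twist -0.29 shift cm [0.13 0.02 7.03] grip 0.2 0.0 F [-0.7 -0.4 -1.1] t 19.1
```

View pics/w4.png

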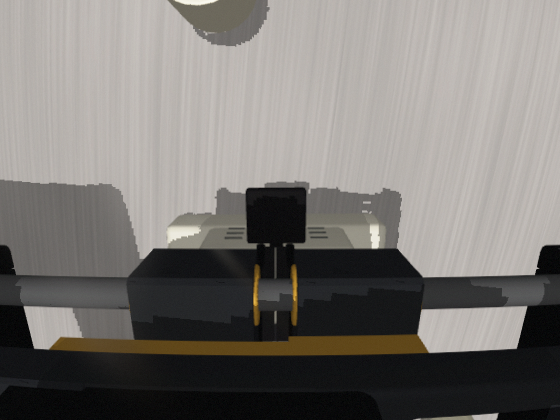

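View pics/t4.png

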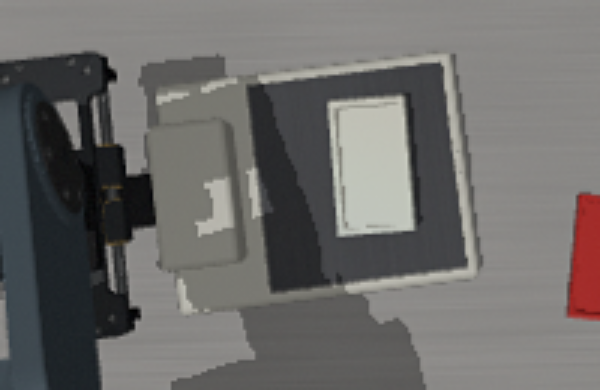

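The wrist view shows the lever paddle at (276,215), centred on the closed fingers. The top view shows a single flush pile. Now I'll press the lever.

```bash
python3 -m pendant '[{"jaw":0,"linear":[0.13,0,1],"twist":0},{"jaw":0,"linear":[0,0,2.5],"twist":0},{"jaw":0,"linear":[0,0,2.5],"twist":0},{"jaw":0,"linear":[0,0,1],"twist":0},{"jaw":0,"linear":[0,0,0.5],"twist":0},{"jaw":0,"linear":[0,0,0],"twist":0},{"jaw":0,"linear":[0,0,0],"twist":0},{"jaw":0,"linear":[0,0,0],"twist":0},{"jaw":0,"linear":[0,0,0],"twist":0}]'
python3 -c "
from h import *
go(522.2,259.7,80,96)"
```

```text
time: 19.83
position: [0.5232, 0.2598, 0.1268]
tool_rot: [0.67, 0.742, 0.001, 0.001]
ft_force: [-0.5, 0.2, -0.2]
grip_width: 0.0005
grip_force: 0.0
pos [523.2 259.8 126.8] th 95.79 tilt [0.0012 0.0007] | twist -0.21 shift cm [-0.   -0.1   4.68] grip 0.5 0.0 F [-0.5  0.2 -0.2] t 19.8
```

```bash
python3 -m pendant '[{"jaw":0,"linear":[0,0,0.7],"twist":0},{"jaw":0,"linear":[0,0,0.5],"twist":0},{"jaw":0,"linear":[0,0,0.5],"twist":0},{"jaw":0,"linear":[0,0,0.5],"twist":0},{"jaw":0,"linear":[0,0,0.5],"twist":0},{"jaw":0,"linear":[0,0,0.5],"twist":0},{"jaw":0,"linear":[0,0,0.5],"twist":0},{"jaw":0,"linear":[0,0,0.5],"twist":0},{"jaw":0,"linear":[0,0,0.2],"twist":0},{"jaw":0,"linear":[0,0,0.1],"twist":0},{"jaw":0,"linear":[0,0,0],"twist":0},{"jaw":0,"linear":[0,0,0],"twist":0}]'
python3 -c "
from h import *
go(522.2,259.7,80,96)"
```

```text
time: 20.83
position: [0.5235, 0.2599, 0.0817]
tool_rot: [0.67, 0.742, 0.001, 0.001]
ft_force: [-0.5, 0.1, 8.4]
grip_width: 0.0005
grip_force: 3.9
pos [523.5 259.9  81.7] th 95.79 tilt [0.0013 0.0008] | twist -0.21 shift cm [-0.01 -0.13  0.17] grip 0.5 3.9 F [-0.5  0.1  8.4] t 20.8
```

```bash
python3 -m pendant '[{"jaw":0,"linear":[0,0,0.1],"twist":0},{"jaw":0,"linear":[0,0,0.08],"twist":0},{"jaw":0,"linear":[0,0,0],"twist":0},{"jaw":0,"linear":[0,0,0],"twist":0},{"jaw":0,"linear":[0,0,0],"twist":0},{"jaw":0,"linear":[0,0,0],"twist":0},{"jaw":0,"linear":[0,0,0],"twist":0},{"jaw":0,"linear":[0,0,0],"twist":0},{"jaw":0,"linear":[0,0,0],"twist":0},{"jaw":0,"linear":[0,0,0],"twist":0},{"jaw":0,"linear":[0,0,0],"twist":0},{"jaw":0,"linear":[0,0,0],"twist":0}]'
python3 - <<'E'
from h import *
W=pts(cams.camera("top")); print("pile",*rect(W,(254,215),34,.103,.117)); go(522.2,259.7,80,96)
E
```

```text
time: 21.83
position: [0.5235, 0.2599, 0.0801]
tool_rot: [0.67, 0.742, 0.001, 0.001]
ft_force: [0.8, -0.2, 8.1]
grip_width: 0.0004
grip_force: 4.0
pile [548.4  57.6] [110.3  62.1] 3.6 0.1099 283
pos [523.4 259.9  80. ] th 95.79 tilt [0.0013 0.0008] | twist -0.21 shift cm [-0.01 -0.13  0.  ] grip 0.8 4.0 F [-0.   0.3  8.3] t 21.9
```

```bash
python3 -c "
from rig import robot
print(robot.hand_in())"
```

```text
the job is handed in; nothing more can be done
None
```

The three dishes are stacked flush on the warmer, and I handed the job in at about 22 s with the fingers holding the lever down at the third click, about 37 mm of travel at 8 N by my measurements; the hand-in gave no verdict.

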